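# Empty the strainer basket

### The job

The cover is off this pipeline strainer: lift its basket out of the housing, tip all five stones out of it into the scrap tray, and stand the empty basket upright, with its whole foot on the rubber mat. Put the basket down rather than letting it drop, and leave the cover, the blind flange and the gauge where they lie.

Things in the scene. Friction and masses are not known exactly. Their poses are not given: they have to be found in the camera images.
- housing_mouth (a point): centre of the round open top of the strainer housing, 118 mm above the bench. Dark iron chamber, fixed: outside diameter 98 mm (114 mm at the top collar), bore 74 mm, inner floor 14 mm above the bench. A pipe flange of 116 mm diameter stands on either side along this y axis, its face 114 mm from the centre; clamp lugs reach 72 mm from the centre along x. z is up
- basket_center (a point): centre, half-way up, of the loose strainer basket: a perforated steel cup, plain wall 64 mm in diameter outside, 58 mm inside, 115 mm high, rolled rim of 69 mm diameter over its top 4 mm, 0.3 to 0.5 kg empty. It starts standing on the housing's inner floor, 5 mm play all round, rim 11 mm above the housing. z runs from foot to mouth, y through the two pivots of the bail
- bail_grip (a point): middle of the straight top bar of the basket's bail (its swinging handle): a round steel bar 8 mm thick, straight for 44 mm along this y axis. The bar lies 46 mm from the bail's hinge line, which runs along the basket's y axis 110 mm above its foot; with the bail up, the bar is 98 mm above the basket's centre
- bail (a joint): angle of the bail about the basket's y axis, rad: 0 is straight up over the mouth, range -1.35 to 1.35, starts within 0.25. Stiff pivots hold it where it is left, but they turn under the basket's weight: hung from the bail, the basket stays mouth up and cannot be tipped
- stone0: one of five irregular stones, 18 to 21 mm across, about 25 g each, at its centre; they start loose in the bottom of the basket
- stone1: one of five irregular stones, 18 to 21 mm across, about 25 g each, at its centre; they start loose in the bottom of the basket
- stone2: one of five irregular stones, 18 to 21 mm across, about 25 g each, at its centre; they start loose in the bottom of the basket
- stone3: one of five irregular stones, 18 to 21 mm across, about 25 g each, at its centre; they start loose in the bottom of the basket
- stone4: one of five irregular stones, 18 to 21 mm across, about 25 g each, at its centre; they start loose in the bottom of the basket
- tray: grey sheet-metal scrap tray fixed to the bench, 220 mm along its x, 240 mm along its y, 55 mm high, wall 4 mm, open on top; origin at the centre of its underside
- mat_top (a point): centre of the upper face of the black rubber mat, 220 x 220 mm, 4 mm thick, fixed flat on the bench; x and y run along its sides
- basket_mouth (a point): centre of the basket's mouth, 57.5 mm from its centre along the basket's z axis
- cover: bystander: the strainer's cover, a 110 mm iron disc with a 150 mm yoke bar and screw on it, 66 mm high; origin at the centre of its underside
- blind: bystander: blind flange, 144 mm diameter, with a round plug standing on it, 83 mm high; origin at the centre of its underside
- gauge: bystander: pressure gauge lying on its back, 100 mm diameter, 32 mm high, with a brass stem along its -y; origin at the centre of its underside
Not all that is in view belongs to the job. What is shaped like the part that bears basket_center but blue, pink or purple is not meant.

How it is judged:
On the way, in this order (a step that is already met when the one before it is completed fails the run):
1. the basket is lifted clear of the housing (its foot about level with the housing's top or higher) (height (world z) of basket_center above 0.17 m), for 0.2 s.
2. the basket is tipped past level (its axis more than 90 degrees from upright) with its mouth over the tray (angle between basket_center's own z axis and vertical above 1.57 rad and x of basket_mouth in the frame of tray between -0.11 and 0.11 m and y of basket_mouth in the frame of tray between -0.12 and 0.12 m), for 0.2 s.
3. all five stones lie in the tray, below its rim (x of stone0 in the frame of tray between -0.11 and 0.11 m and y of stone0 in the frame of tray between -0.12 and 0.12 m and z of each of stone0, stone1, stone2, stone3, stone4 in the frame of tray below 0.06 m and x of stone1 in the frame of tray between -0.11 and 0.11 m and y of stone1 in the frame of tray between -0.12 and 0.12 m and x of stone2 in the frame of tray between -0.11 and 0.11 m and y of stone2 in the frame of tray between -0.12 and 0.12 m and x of stone3 in the frame of tray between -0.11 and 0.11 m and y of stone3 in the frame of tray between -0.12 and 0.12 m and x of stone4 in the frame of tray between -0.11 and 0.11 m and y of stone4 in the frame of tray between -0.12 and 0.12 m), for 0.2 s.
At the end, for the whole second after the job is handed in: The basket stands still and upright (within 0.1 rad) with its foot flat on the rubber mat and its centre within 85 mm of the mat's centre along both sides of the mat (the whole foot on the mat), and all five stones lie in the tray, below its rim (all of step 3 and angle between basket_center's own z axis and vertical below 0.1 rad and x of basket_center in the frame of mat_top between -0.085 and 0.085 m and y of basket_center in the frame of mat_top between -0.085 and 0.085 m and z of basket_center in the frame of mat_top between 0.051 and 0.064 m and linear speed of basket below 0.03 m/s); the robot touches nothing.
It fails at once if the basket is dropped: it moves faster than 0.6 m/s (a fall of about 20 mm) while no finger touches it (linear speed of basket above 0.6 m/s and contact force between the fingers and basket below 0.05 N).
It fails at once if the cover is moved more than 30 mm (distance of cover from where it was at the start of the episode above 0.03 m).
It fails at once if the blind flange is moved more than 30 mm (distance of blind from where it was at the start of the episode above 0.03 m).
It fails at once if the gauge is moved more than 30 mm (distance of gauge from where it was at the start of the episode above 0.03 m).
It also fails if it takes over 66 s, if anything falls off the work surface, if the arm or the gripper's body presses on something with over 40 N, if the wrist force passes 120 N, or if a joint passes its speed limit or range.

### The arm

A 7-joint arm with a two-finger parallel gripper is mounted at the origin on the work surface. World frame = base frame: x ahead of the robot, y to its left, z up, the work surface at z = 0. Lengths are in m, angles in rad, forces in N, time in s.
With the tool pointing down it reaches from about 0.4 to 0.85 m from the base axis. Payload 10.4 kg.
Tool frame: the origin (TCP) lies between the finger pads; the fingertips stand 22 mm ahead of it and the grasp point (between the pads) lies 3 mm ahead of it (r.nose_length is the distance from the TCP to the fingertips, in m); z points along the fingers, y is the line along which they close (so a half turn about z gives the same grasp; the last joint's range is limited). The gripper opens to 87 mm and grips with 3 to 60 N. Pads are 19 mm wide; open, the fingers measure 117 mm over their backs; the gripper's body (75 mm by 190 mm) begins 51 mm behind the grasp point.
Start: joints at [-1.21, 0.332, -0.065, 1.46, 0.022, 1.35, -0.088], TCP at [0.234, 0.58, 0.245] pointing down, gripper open.
Joint ranges: [-2.6, 2.6], [-0.5, 2.12], [-1.47, 1.34], [0.16, 2.42], [-1.27, 4.41], [0.06, 2.06], [-2.6, 2.6]. Speed limits (rad/s): [2.22, 2.22, 2.79, 2.79, 3.14, 3.14, 3.14].

### API

Orientations are given as a unit quaternion [x, y, z, w].
In Python, from bench import readout, cams, r gives the robot as it stands. The module is installed in compiled form; this text tells all that it offers.
- The arm moves only by the tool step_arm, never from a script. Its argument "deltas" is a list that holds one entry, the list of rows, each a list of 7 numbers: the turn, a rotation vector about the tool's x, y, z in rad, then the shift along the tool's x, y, z in m, then the opening in per cent of the stroke, from 0 (shut) to 100 (fully open). A call has 1 to 20 rows; each row is the pose to reach, as a shift and turn from the pose commanded when the call began, along the tool's axes at that moment; what a row does not reach only later rows make up. A row lasts 1/8 s, in which the tool goes at most 62.5 mm and 10.7 degrees, less where a joint would pass 70% of its speed; a pose out of reach is approached as far as the arm can. A call with a gripper value outside its range is refused whole. The fingers move at their own pace and stop on an object; "squeeze" is the grip in N (left out, the last holds). Time passes only in rows, so rows that repeat a pose let the fingers close. It gives the time, the measured TCP pose, the force, the opening and the grip force at its end, in the units of the state.
- readout.read_state(): the state, without advancing time (a new reading comes with each control period).
- cams.camera(name): name is "side" or "top"; returns a dict with "img" (400x640x3 uint8, red, green, blue), "fx", "fy", "cx", "cy" (pixels), "origin" and "rotation" of the camera in the world. Camera axes: x right, y up, looking along -z (the intrinsics and any distortion apply to the point x, -y, -z); pixel columns grow to the right and rows downward; lengths in m; the calibration is good to about 2 mm. A picture is of the moment at which its call begins. There is no depth.
- r.close_job(): hands the job in; it is judged then, once.
The state is a dict: "time": time; "joint_positions": joint angles; "joint_vel": joint speeds; "joint_torque": joint torques, N m; "ee_pos": TCP position; "eef_rot": TCP orientation; "ft_force": force on the tool from outside, world axes, zero at the start; "torque": the same for the moment, N m; "width": finger opening in m; "grip_force": force on a finger pad.
Only numpy, scipy, OpenCV 4.12 (cv2) and the standard library are available. Lean on these libraries where they do the work, as an engineer would, in place of code of your own. Each camera call takes 0.05 s, during which the arm holds its last target. There are 200 camera calls.

## Working session

There is one attempt and no reset: what is moved stays moved. The work goes in short steps, Python scripts to look and compute and a tool call to move; the robot and the scene stay as the last step left them, time stands still between calls to the robot, and variables do not carry over. Pictures are saved under pics/ and viewed, at most 10 in all, crops included, and the job is handed in when it is done.

Besides the shell and the picture viewer there is one more tool, called after ">>>" as name(argument=value, ...), one argument or row to a line, values as JSON. step_arm: Moves the arm, as the interface text tells. Its arguments: {"type":"object","properties":{"deltas":{"type":"array"},"squeeze":{"type":"number"}},"required":["deltas"]}

```bash
mkdir -p pics
python3 - <<'E'
from bench import readout,cams,r
import cv2,pickle,numpy as np
for n in("side","top"):
    c=cams.camera(n); pickle.dump(c,open(f"pics/{n}0.pkl","wb")); cv2.imwrite(f"pics/{n}0.png",c["img"][:,:,::-1])
    print(n,{k:np.round(v,3).tolist() for k,v in c.items() if k!="img"})
s=readout.read_state();print({k:np.round(s[k],3) for k in s})
E
```

```text
side {'fx': 454.799, 'fy': 454.799, 'cx': 311.884, 'cy': 201.615, 'origin': [0.122, -0.792, 1.161], 'rotation': [0.35, -0.089, -0.228, 0.904]}
top {'fx': 439.48, 'fy': 439.48, 'cx': 317.554, 'cy': 196.573, 'origin': [0.503, 0.011, 1.157], 'rotation': [0.038, -0.02, -0.7, 0.713]}
{'time': np.float64(0.1), 'joint_positions': array([-1.21 ,  0.333, -0.065,  1.461,  0.022,  1.35 , -0.088]), 'joint_vel': array([-0.001, -0.001,  0.   , -0.002,  0.   ,  0.001,  0.001]), 'joint_torque': array([ 2.0000e-03, -6.2455e+01,  2.5000e-02, -3.9072e+01, -6.2000e-02,
        3.7000e-02,  0.0000e+00]), 'ee_pos': array([0.234, 0.579, 0.244]), 'eef_rot': array([ 0.191,  0.982, -0.001, -0.   ]), 'ft_force': array([-0.011,  0.531,  0.259]), 'torque': array([-0.034, -0.032,  0.026]), 'grip_force': np.float64(0.0), 'width': np.float64(0.087)}
```

View pics/side0.png

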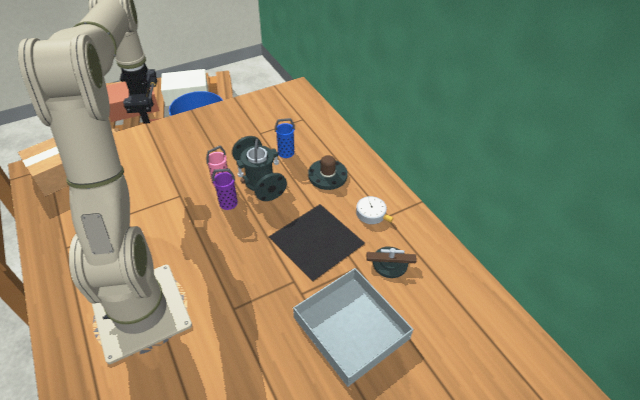

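View pics/top0.png

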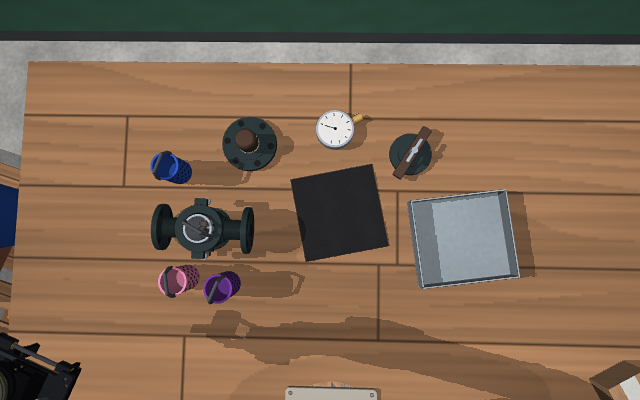

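The side view shows the housing at about (257,165) and the tray at (352,325). In the top view the housing is at (200,228), mat (340,212) and tray (463,238). The blue, pink and purple cups are decoys. Next I'll zoom in on the bail.

```bash
cat > h.py <<'E'
import numpy as np,cv2,pickle
from scipy.spatial.transform import Rotation as R
def load(n): return pickle.load(open(f"pics/{n}.pkl","rb"))
def ray(c,u,v):
    d=R.from_quat(c["rotation"]).apply([(u-c["cx"])/c["fx"],-(v-c["cy"])/c["fy"],-1]); return np.array(c["origin"]),d
def plane(c,u,v,z):
    o,d=ray(c,u,v); return o+d*(z-o[2])/d[2]
def proj(c,p):
    q=R.from_quat(c["rotation"]).inv().apply(np.array(p)-c["origin"]); return c["cx"]-c["fx"]*q[0]/q[2], c["cy"]+c["fy"]*q[1]/q[2]
def tri(c1,p1,c2,p2):
    o1,d1=ray(c1,*p1);o2,d2=ray(c2,*p2);s=np.linalg.lstsq(np.c_[d1,-d2],o2-o1,rcond=None)[0]
    a,b=o1+s[0]*d1,o2+s[1]*d2; return (a+b)/2,np.linalg.norm(a-b)
def snap(n,tag):
    from bench import cams
    c=cams.camera(n); pickle.dump(c,open(f"pics/{tag}.pkl","wb")); return c
def crop(c,x,y,w,h,k): return cv2.resize(c["img"][y:y+h,x:x+w,::-1],None,fx=k,fy=k,interpolation=cv2.INTER_CUBIC)
E
python3 - <<'E'
from h import *
t,s=load("top0"),load("side0")
a=crop(t,165,193,70,70,8)[:, :400]; 
a=crop(t,175,203,50,50,8); b=crop(s,232,128,50,75,8)[:600]
im=np.zeros((600,800,3),np.uint8); im[:400,:400]=a; im[:600,400:]=b
cv2.imwrite("pics/z0.png",im)
# dark-mat, tray
hsv=cv2.cvtColor(t["img"],cv2.COLOR_RGB2HSV)
m=((hsv[...,2]<60)).astype(np.uint8); m[:150]=0;m[275:]=0;m[:,:275]=0;m[:,395:]=0
c=max(cv2.findContours(m,0,2)[0],key=cv2.contourArea); q=cv2.boxPoints(cv2.minAreaRect(c)); P=np.array([plane(t,*p,0.004) for p in q]); print(q.tolist(),P.round(3).tolist(),P.mean(0))
g=((hsv[...,1]<70)&(hsv[...,2]>70)).astype(np.uint8); g[:180]=0;g[300:]=0;g[:,:400]=0;g[:,530:]=0
c=max(cv2.findContours(g,0,2)[0],key=cv2.contourArea); q=cv2.boxPoints(cv2.minAreaRect(c)); P=np.array([plane(t,*p,0.055) for p in q]); print(q.tolist(),P.round(3).tolist(),P.mean(0))
print(np.linalg.norm(np.diff(P,axis=0),axis=1))
E
```

```text
[[289.43365478515625, 179.455078125], [372.32952880859375, 163.5135498046875], [388.135498046875, 245.70468139648438], [305.2396240234375, 261.6462097167969]] [[0.643, 0.117, 0.004], [0.688, -0.102, 0.004], [0.473, -0.144, 0.004], [0.428, 0.07, 0.004]] [ 0.55812481 -0.01479269  0.004     ]
[[406.09234619140625, 200.7384490966797], [508.6154479980469, 187.92308044433594], [519.769287109375, 277.15386962890625], [417.2461853027344, 289.96923828125]] [[0.587, -0.182, 0.055], [0.624, -0.436, 0.055], [0.404, -0.459, 0.055], [0.368, -0.209, 0.055]] [ 0.49577008 -0.32155379  0.055     ]
[0.25683975 0.22063526 0.25245757]
```

View pics/z0.png

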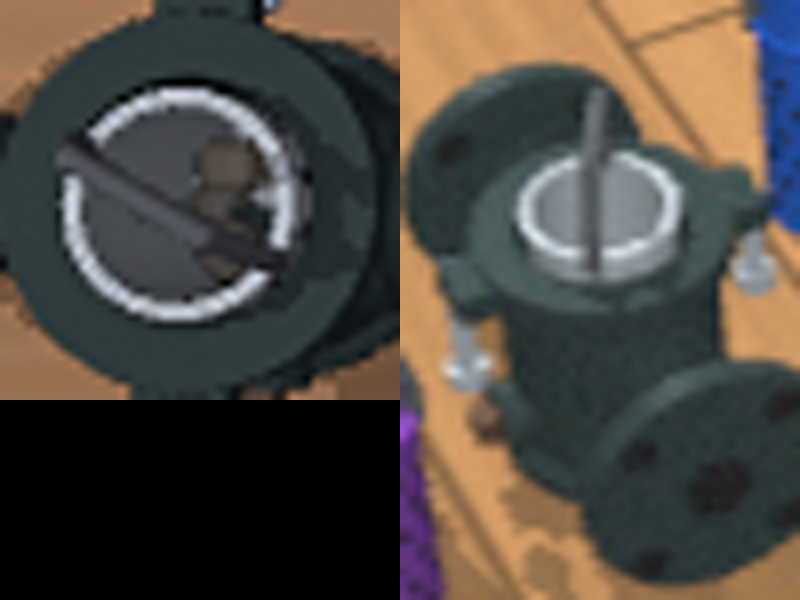

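The zoomed crops show the basket rim ring centred near crop (180,203), which is top pixel (197.5,228.4). The bail bar runs from about crop (70,150) to (205,237), so its middle is at top pixel (192.2,227.2). In the side view the bail is edge-on, with its top at side pixel (256.5,140).

Run:
```python
from h import *
t,s=load("top0"),load("side0")
print("rim top",plane(t,197.5,228.4,.129), "rim side",plane(s,232+200/8,128+203/8,.129))
for p in [(70,150),(205,238),(138,194)]: print("bar",plane(t,175+p[0]/8,203+p[1]/8,.170))
print("hinge right end",plane(t,175+283/8,203+262/8,.124))
g=s["img"]; 
b=plane(t,175+138/8,203+194/8,.17); print(proj(s,b))
# tray rim from top view edges (inner dimension check) + side
hsv=cv2.cvtColor(s["img"],cv2.COLOR_RGB2HSV)
m=((hsv[...,1]<80)&(hsv[...,2]>60)).astype(np.uint8); m[:260]=0; m[:,:285]=0;m[:,420:]=0
c=max(cv2.findContours(m,0,2)[0],key=cv2.contourArea); q=cv2.approxPolyDP(c,5,True)[:,0]; print(q.tolist()); print(np.round([plane(s,*p,.055) for p in q],3).tolist())
```

```text
rim top [0.5084723  0.31872418 0.129     ] rim side [0.51076201 0.31632584 0.129     ]
bar [0.52266242 0.33834357 0.17      ]
bar [0.49860619 0.29893609 0.17      ]
bar [0.51061846 0.3184676  0.17      ]
hinge right end [0.49179485 0.28896956 0.124     ]
(np.float64(255.61905851565714), np.float64(143.76056248863597))
[[355, 268], [293, 307], [297, 322], [347, 386], [408, 340], [413, 329]]
[[0.588, -0.196, 0.055], [0.373, -0.224, 0.055], [0.362, -0.268, 0.055], [0.392, -0.474, 0.055], [0.591, -0.449, 0.055], [0.621, -0.43, 0.055]]
```

```bash
cat >> h.py <<'E'
def Rt(zdir,ydir):
    z=np.array(zdir,float);z/=np.linalg.norm(z);y=np.array(ydir,float);y-=z*(y@z);y/=np.linalg.norm(y)
    return np.c_[np.cross(y,z),y,z]
def delta(p,zdir,ydir,grasp=True):
    """deltas to bring grasp point (3 mm ahead of TCP) to p"""
    from bench import readout
    s=readout.read_state(); T=Rt(zdir,ydir); A=R.from_quat(s["eef_rot"]).as_matrix()
    p=np.array(p)-.003*T[:,2]*grasp
    print("turn",R.from_matrix(A.T@T).as_rotvec().round(3),"shift",(A.T@(p-s["ee_pos"])).round(4),"t",round(s["time"],2),"ee",np.round(s["ee_pos"],4),"j",np.round(s["joint_positions"],2))
E
python3 - <<'E'
from h import *
a=np.deg2rad(-30.5)
for z in(.25,):
    delta([.5106,.3185,z],[0,0,-1],[np.cos(a),np.sin(a),0])
    delta([.5106,.3185,z],[0,0,-1],[-np.cos(a),-np.sin(a),0])
E
```

```text
turn [-1.000e-03  1.000e-03  1.719e+00] shift [-0.3542 -0.1382 -0.009 ] t 0.1 ee [0.2339 0.5792 0.2439] j [-1.21  0.33 -0.06  1.46  0.02  1.35 -0.09]
turn [-1.000e-03 -1.000e-03 -1.422e+00] shift [-0.3542 -0.1382 -0.009 ] t 0.1 ee [0.2339 0.5792 0.2439] j [-1.21  0.33 -0.06  1.46  0.02  1.35 -0.09]
```

>>> step_arm(
  deltas=[
    [[0,0,1.72,-0.354,-0.138,-0.009,60],[0,0,1.72,-0.354,-0.138,-0.009,60],[0,0,1.72,-0.354,-0.138,-0.009,60],[0,0,1.72,-0.354,-0.138,-0.009,60],[0,0,1.72,-0.354,-0.138,-0.009,60],[0,0,1.72,-0.354,-0.138,-0.009,60],[0,0,1.72,-0.354,-0.138,-0.009,60],[0,0,1.72,-0.354,-0.138,-0.009,60],[0,0,1.72,-0.354,-0.138,-0.009,60],[0,0,1.72,-0.354,-0.138,-0.009,60],[0,0,1.72,-0.354,-0.138,-0.009,60],[0,0,1.72,-0.354,-0.138,-0.009,60]],
  ],
  squeeze=40,
)

```text
time: 1.6
ee_pos: [0.5105, 0.319, 0.2535]
eef_rot: [0.868, 0.497, -0.0, -0.0]
ft_force: [0.0, 1.4, 0.3]
width: 0.0523
grip_force: 0.0
```

Run:
```python
from h import *
a=np.deg2rad(-30.5)
delta([.5106,.3185,.171],[0,0,-1],[np.cos(a),np.sin(a),0])
c=snap("side","side1"); cv2.imwrite("pics/s1.png",crop(c,200,80,120,100,6))
```

```text
turn [-0.     0.     0.002] shift [-0.0004  0.0003  0.0795] t 1.6 ee [0.5105 0.319  0.2535] j [-0.92  0.28  0.35  1.53 -0.1   1.35 -1.09]
```

View pics/s1.png

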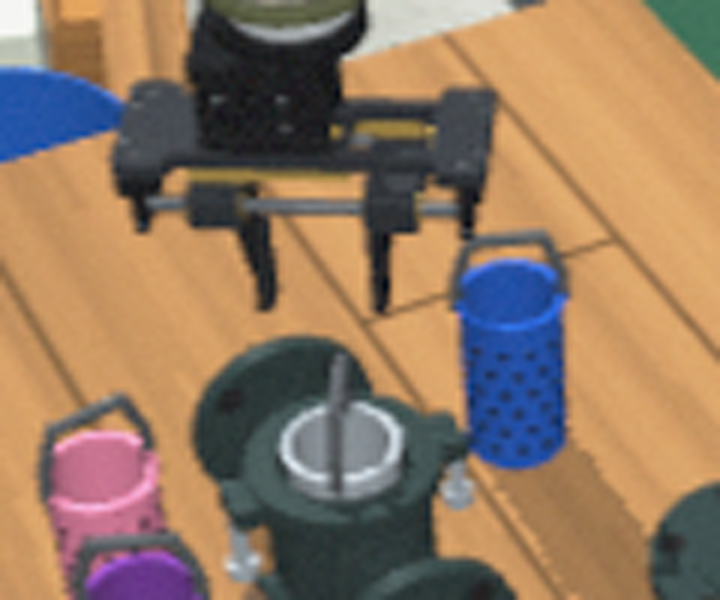

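The gripper sits squarely over the bail, with fingertips at crop (265,305) and (382,310) and the bail top at (340,355). Next I descend and close.

>>> step_arm(
  deltas=[
    [[0,0,0,0,0,0.04,60],[0,0,0,0,0,0.079,60],[0,0,0,0,0,0.079,60],[0,0,0,0,0,0.079,0],[0,0,0,0,0,0.079,0],[0,0,0,0,0,0.079,0],[0,0,0,0,0,0.079,0],[0,0,0,0,0,0.079,0]],
  ],
  squeeze=40,
)

```text
time: 2.65
ee_pos: [0.5107, 0.3191, 0.1748]
eef_rot: [0.868, 0.496, 0.0, -0.0]
ft_force: [0.1, 0.5, 0.8]
width: 0.0104
grip_force: 0.1
```

>>> step_arm(
  deltas=[
    [[0,0,0,0,0,0,0],[0,0,0,0,0,0,0],[0,0,0,0,0,-0.005,0],[0,0,0,0,0,-0.015,0],[0,0,0,0,0,-0.03,0]],
  ],
)

```text
time: 3.28
ee_pos: [0.5103, 0.3189, 0.205]
eef_rot: [0.868, 0.496, -0.0, 0.0]
ft_force: [-0.9, 0.3, -5.4]
width: 0.0071
grip_force: 39.9
```

>>> step_arm(
  deltas=[
    [[0,0,0,0,0,-0.03,0],[0,0,0,0,0,-0.06,0],[0,0,0,0,0,-0.09,0],[0,0,0,0,0,-0.115,0],[0,0,0,0,0,-0.125,0],[0,0,0,0,0,-0.125,0]],
  ],
)

```text
time: 4.03
ee_pos: [0.5107, 0.3191, 0.33]
eef_rot: [0.868, 0.496, 0.0, -0.0]
ft_force: [0.1, -0.7, -5.8]
width: 0.0068
grip_force: 39.9
```

Run:
```python
from h import *
delta([.558,-.015,.327],[0,0,-1],[0,-1,0])
c=snap("side","side2"); cv2.imwrite("pics/s2.png",crop(c,200,50,120,120,5))
```

```text
turn [-0.000e+00 -1.000e-03  1.038e+00] shift [-2.637e-01  2.105e-01 -2.000e-04] t 4.03 ee [0.5107 0.3191 0.33  ] j [-0.92  0.25  0.36  1.4  -0.09  1.5  -1.1 ]
```

View pics/s2.png

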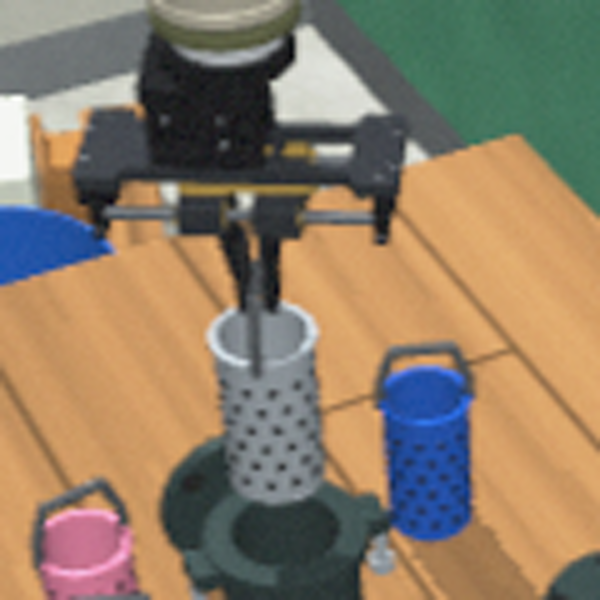

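The basket hangs upright clear of the housing, with its foot at crop (280,490). Next I carry it to the mat.

>>> step_arm(
  deltas=[
    [[0,0,0.05,-0.013,0.01,0,0],[0,0,0.15,-0.038,0.03,0,0],[0,0,0.27,-0.068,0.054,0,0],[0,0,0.4,-0.101,0.08,0,0],[0,0,0.53,-0.134,0.107,0,0],[0,0,0.66,-0.167,0.133,0,0],[0,0,0.79,-0.2,0.16,0,0],[0,0,0.9,-0.228,0.182,0,0],[0,0,0.98,-0.249,0.199,0,0],[0,0,1.02,-0.26,0.207,0,0],[0,0,1.04,-0.264,0.21,0,0],[0,0,1.04,-0.264,0.21,0.02,0],[0,0,1.04,-0.264,0.21,0.05,0],[0,0,1.04,-0.264,0.21,0.08,0],[0,0,1.04,-0.264,0.21,0.11,0],[0,0,1.04,-0.264,0.21,0.135,0],[0,0,1.04,-0.264,0.21,0.15,0],[0,0,1.04,-0.264,0.21,0.16,0],[0,0,1.04,-0.264,0.21,0.163,0],[0,0,1.04,-0.264,0.21,0.164,0]],
  ],
)

```text
time: 6.58
ee_pos: [0.5578, -0.0151, 0.1662]
eef_rot: [1.0, -0.001, 0.001, -0.0]
ft_force: [-0.5, -0.1, -1.7]
width: 0.0069
grip_force: 39.9
```

Run:
```python
from h import *
delta([.558,-.015,.1618],[0,0,-1],[0,-1,0])
```

```text
turn [-0.    -0.001 -0.002] shift [ 0.0002 -0.0001  0.0014] t 6.58 ee [ 0.5578 -0.0151  0.1662] j [-0.6   0.27  0.64  1.77 -0.18  1.15 -1.48]
```

>>> step_arm(
  deltas=[
    [[0,0,0,0,0,0.001,0],[0,0,0,0,0,0.001,0],[0,0,0,0,0,0.001,15],[0,0,0,0,0,0.001,25],[0,0,0,0,0,0.001,50],[0,0,0,0,0,0.001,50],[0,0,0,0,0,-0.03,50],[0,0,0,0,0,-0.09,50],[0,0,0,0,0,-0.15,50],[0,0,0,0,0,-0.16,50]],
  ],
)

```text
time: 7.82
ee_pos: [0.5587, -0.0153, 0.3296]
eef_rot: [1.0, -0.001, 0.003, -0.001]
ft_force: [0.6, 0.4, -0.9]
width: 0.0435
grip_force: 0.0
```

Run:
```python
from h import *
delta([.40,-.015,.35],[1,0,-.001],[0,-1,0])
delta([.40,-.015,.35],[1,0,-.001],[0,1,0])
c=snap("side","side3"); cv2.imwrite("pics/s3.png",crop(c,200,50,230,190,3))
```

```text
turn [ 1.000e-03  1.564e+00 -3.000e-03] shift [-0.1616  0.     -0.0214] t 7.83 ee [ 0.5587 -0.0153  0.3296] j [-0.64  0.16  0.67  1.54 -0.1   1.47 -1.54]
turn [ 2.211e+00 -1.000e-03  2.228e+00] shift [-0.1616  0.     -0.0214] t 7.83 ee [ 0.5587 -0.0153  0.3296] j [-0.64  0.16  0.67  1.54 -0.1   1.47 -1.54]
```

View pics/s3.png

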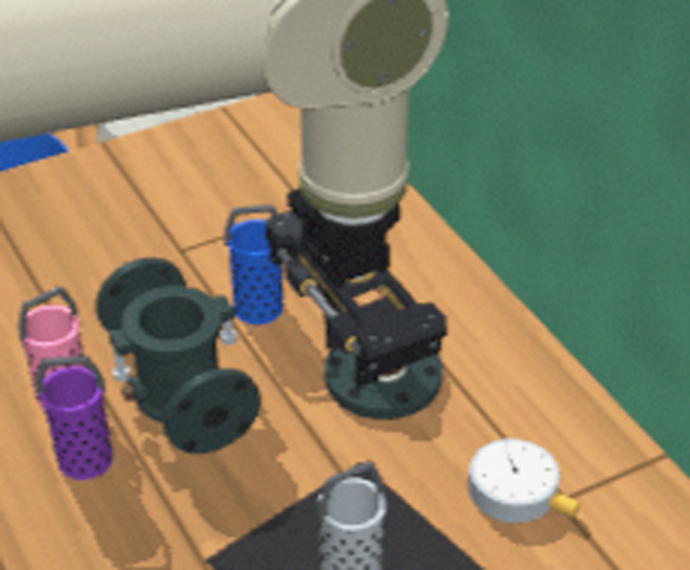

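The basket stands upright on the mat with its bail up, and the gripper is clear above it. Next I try tilting the tool sideways in the air to see which wrist branch it takes.

>>> step_arm(
  deltas=[
    [[0,0,0,-0.05,0,-0.06,50],[-0.2,0,0,-0.1,0,-0.12,80],[-0.4,0,0,-0.1,0,-0.12,80],[-0.6,0,0,-0.1,0,-0.12,80],[-0.6,0,0,-0.1,0,-0.12,100]],
  ],
)

```text
time: 8.5
ee_pos: [0.4571, -0.0124, 0.4432]
eef_rot: [0.955, 0.002, -0.002, 0.297]
ft_force: [0.5, 0.1, -0.4]
width: 0.0727
grip_force: 0.0
```

Run:
```python
from h import *
delta([.45,-.015,.45],[.5,-.8,-.3],[.8,.5,0])
```

```text
turn [-0.901 -0.153 -1.809] shift [-0.0086  0.0044 -0.0062] t 8.5 ee [ 0.4571 -0.0124  0.4432] j [-0.89 -0.03  0.43  1.58  0.57  1.84 -1.95]
```

Run:
```python
from h import *
delta([.45,-.05,.42],[.3,-.8,-.5],[.8,.3,0])
```

```text
turn [-0.567 -0.137 -1.773] shift [-0.008   0.0166  0.0378] t 8.5 ee [ 0.4571 -0.0124  0.4432] j [-0.89 -0.03  0.43  1.58  0.57  1.84 -1.95]
```

>>> step_arm(
  deltas=[
    [[-0.06,-0.01,-0.18,-0.001,0.002,0.004,100],[-0.11,-0.03,-0.35,-0.002,0.003,0.008,100],[-0.17,-0.04,-0.53,-0.002,0.005,0.011,100],[-0.23,-0.05,-0.71,-0.003,0.007,0.015,100],[-0.28,-0.07,-0.89,-0.004,0.008,0.019,100],[-0.34,-0.08,-1.06,-0.005,0.01,0.023,100],[-0.4,-0.1,-1.24,-0.006,0.012,0.026,100],[-0.45,-0.11,-1.42,-0.006,0.013,0.03,100],[-0.51,-0.12,-1.6,-0.007,0.015,0.034,100],[-0.57,-0.14,-1.77,-0.008,0.017,0.038,100],[-0.57,-0.14,-1.77,-0.008,0.017,0.038,100]],
  ],
)

```text
time: 9.88
ee_pos: [0.4485, -0.0518, 0.4224]
eef_rot: [0.499, 0.71, -0.284, 0.409]
ft_force: [-0.7, -0.0, 0.4]
width: 0.0867
grip_force: 0.0
```

Run:
```python
from h import *
delta([.45,-.05,.38],[.8,-.5,-.4],[.5,.8,0])
```

```text
turn [-0.591 -0.122 -0.302] shift [0.0373 0.0001 0.0179] t 9.88 ee [ 0.4485 -0.0518  0.4224] j [-1.   -0.18  0.3   1.97  1.02  1.76 -0.39]
```

>>> step_arm(
  deltas=[
    [[-0.15,-0.03,-0.08,0.009,0,0.004,100],[-0.3,-0.06,-0.15,0.019,0,0.009,100],[-0.45,-0.09,-0.23,0.028,0,0.013,100],[-0.59,-0.12,-0.3,0.037,0,0.018,100],[-0.59,-0.12,-0.3,0.037,0,0.018,100]],
  ],
)

```text
time: 10.5
ee_pos: [0.4576, -0.039, 0.3803]
eef_rot: [0.263, 0.795, -0.17, 0.519]
ft_force: [-0.2, -0.3, 1.1]
width: 0.0873
grip_force: 0.0
```

Run:
```python
from h import *
delta([.45,-.03,.34],[.98,-.2,-.3],[.2,.98,0])
```

```text
turn [-0.409 -0.122 -0.154] shift [0.0417 0.0013 0.0031] t 10.5 ee [ 0.4576 -0.039   0.3803] j [-0.45 -0.49 -0.22  2.35  1.12  1.17 -0.16]
```

Pointing the tool outward along +x at this radius folds the arm to its limits. I'll use a diagonal approach instead, about 25° below level and pointing forward-right, and check the joints first at a higher waypoint.

```bash
cat >> h.py <<'E'
d0=np.array([.52,-.74,-.42]);d0/=np.linalg.norm(d0); y0=np.array([.74,.52,0])
B=np.array([.558,-.015,.083])
E
python3 - <<'E'
from h import *
delta(B-.12*d0+[0,0,.12],d0,y0)
delta(B-.12*d0,d0,y0)
E
```

```text
turn [0.293 0.018 0.13 ] shift [0.131  0.1138 0.0147] t 10.5 ee [ 0.4576 -0.039   0.3803] j [-0.45 -0.49 -0.22  2.35  1.12  1.17 -0.16]
turn [0.293 0.018 0.13 ] shift [0.2408 0.1134 0.0633] t 10.5 ee [ 0.4576 -0.039   0.3803] j [-0.45 -0.49 -0.22  2.35  1.12  1.17 -0.16]
```

>>> step_arm(
  deltas=[
    [[0.1,0.01,0.04,0.03,0.03,0.004,100],[0.2,0.01,0.09,0.07,0.06,0.008,100],[0.29,0.02,0.13,0.1,0.09,0.012,100],[0.29,0.02,0.13,0.131,0.114,0.015,100],[0.29,0.02,0.13,0.131,0.114,0.015,100],[0.29,0.02,0.13,0.131,0.114,0.015,100]],
  ],
)

```text
time: 11.25
ee_pos: [0.4937, 0.0749, 0.2545]
eef_rot: [0.387, 0.748, -0.249, 0.477]
ft_force: [-0.3, 0.2, 1.1]
width: 0.0872
grip_force: 0.0
```

Run:
```python
from h import *
delta(B-.12*d0,d0,y0)
c=snap("top","top4"); s=snap("side","side4"); 
cv2.imwrite("pics/s4.png",np.hstack([crop(c,140,60,250,260,1.6),crop(s,150,40,250,260,1.6)]))
```

```text
turn [0.    0.001 0.002] shift [0.1091 0.0012 0.0494] t 11.25 ee [0.4937 0.0749 0.2545] j [-0.49  0.18 -0.41  2.07  1.12  1.55 -0.74]
```

View pics/s4.png

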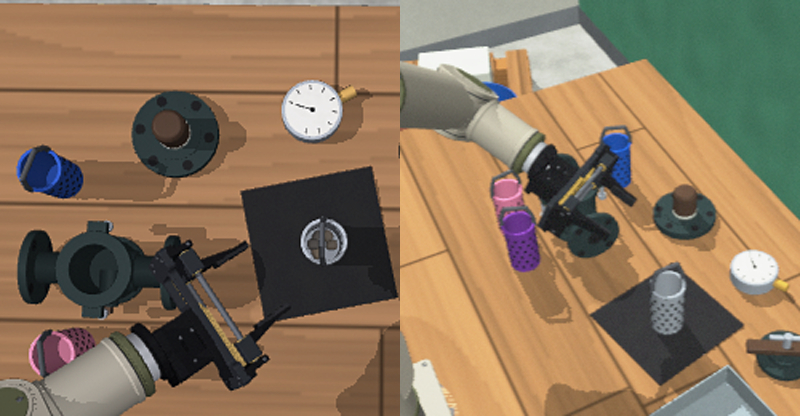

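The tool pose is good. The basket rim is centred at crop (324,241), which is top pixel (342.5,210.6), and the path to it is clear. The arm's gripper end near the flange means I should advance while descending.

Run:
```python
from h import *
t=load("top4"); s=load("side4")
print(plane(t,342.5,210.6,.119),plane(s,150+668/1.6,40+283/1.6,.119))
g=cv2.cvtColor(t["img"],cv2.COLOR_RGB2GRAY)[190:235,320:365]
m=(g>130).astype(np.uint8); c=np.vstack(cv2.findContours(m,0,2)[0])[:,0]; (x,y),r=cv2.minEnclosingCircle(c); print(x+320,y+190,r, plane(t,x+320,y+190,.119))
delta(B-.065*d0,d0,y0)
delta(B-.005*d0,d0,y0)
```

```text
[ 0.55665832 -0.02120149  0.119     ] [ 1.22175252 -0.37780491  0.119     ]
342.0777778625488 210.13999938964844 14.447517395019531 [ 0.5577279  -0.02019119  0.119     ]
turn [0.002 0.002 0.001] shift [0.1101 0.0009 0.1047] t 11.35 ee [0.4937 0.0749 0.2555] j [-0.49  0.18 -0.41  2.08  1.12  1.55 -0.74]
turn [0.002 0.002 0.001] shift [0.1102 0.0008 0.1647] t 11.35 ee [0.4937 0.0749 0.2555] j [-0.49  0.18 -0.41  2.08  1.12  1.55 -0.74]
```

>>> step_arm(
  deltas=[
    [[0,0,0,0.03,0,0.035,100],[0,0,0,0.07,0,0.07,100],[0,0,0,0.1,0,0.1,100],[0,0,0,0.11,-0.001,0.105,100],[0,0,0,0.11,-0.001,0.105,100]],
  ],
  squeeze=60,
)

```text
time: 11.98
ee_pos: [0.5209, 0.0353, 0.1115]
eef_rot: [0.386, 0.749, -0.248, 0.478]
ft_force: [-0.3, -0.2, -0.1]
width: 0.0869
grip_force: 0.0
```

Run:
```python
from h import *
delta(B-.005*d0+[0,-.003,0],d0,y0)
c=snap("top","top5"); s=snap("side","side5"); 
cv2.imwrite("pics/s5.png",np.hstack([crop(c,260,140,130,130,3),crop(s,250,150,130,130,3)]))
```

```text
turn [0.003 0.002 0.004] shift [-0.0014 -0.0005  0.0629] t 11.97 ee [0.5209 0.0353 0.1115] j [-0.47  0.45 -0.34  2.14  1.29  1.41 -1.02]
```

View pics/s5.png

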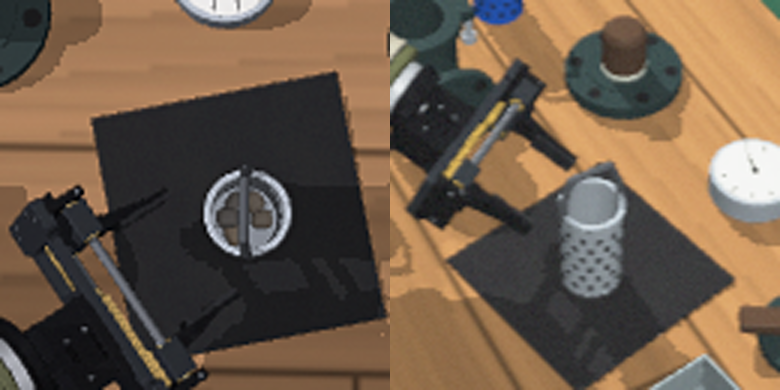

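The fingertips at crop (165,190) and (238,295) straddle the line to the basket at (248,212). Next I advance and grip.

>>> step_arm(
  deltas=[
    [[0,0,0,-0.001,0,0.03,100],[0,0,0,-0.001,0,0.06,100],[0,0,0,-0.001,0,0.063,100],[0,0,0,-0.001,0,0.063,88],[0,0,0,-0.001,0,0.063,80],[0,0,0,-0.001,0,0.063,65],[0,0,0,-0.001,0,0.063,40],[0,0,0,-0.001,0,0.063,40],[0,0,0,-0.001,0,0.063,40],[0,0,0,-0.001,0,0.063,40]],
  ],
  squeeze=60,
)

```text
time: 13.32
ee_pos: [0.5541, -0.0119, 0.0852]
eef_rot: [0.386, 0.749, -0.248, 0.478]
ft_force: [-4.6, 2.7, 5.9]
width: 0.0621
grip_force: 59.9
```

Run:
```python
from h import *
delta([.556,-.015,.25],d0,y0)
delta([.485,-.345,.25],[.05,-1,0.02],[1,.05,0])
```

```text
turn [0.003 0.002 0.005] shift [-0.1511 -0.0008 -0.0687] t 13.32 ee [ 0.5541 -0.0119  0.0852] j [-0.4   0.51 -0.27  2.14  1.4   1.32 -1.04]
turn [ 0.559 -0.439  0.12 ] shift [-0.2449 -0.2481  0.1393] t 13.32 ee [ 0.5541 -0.0119  0.0852] j [-0.4   0.51 -0.27  2.14  1.4   1.32 -1.04]
```

>>> step_arm(
  deltas=[
    [[0,0,0,-0.01,0,-0.005,40],[0,0,0,-0.035,0,-0.016,40],[0,0,0,-0.07,0,-0.032,40],[0,0,0,-0.11,0,-0.05,40],[0,0,0,-0.14,0,-0.064,40],[0,0,0,-0.151,0,-0.069,40],[0,0,0,-0.151,0,-0.069,40]],
  ],
)

```text
time: 14.2
ee_pos: [0.5549, -0.0123, 0.2507]
eef_rot: [0.386, 0.749, -0.248, 0.478]
ft_force: [0.1, 0.2, -4.9]
width: 0.0618
grip_force: 59.9
```

Run:
```python
from h import *
delta([.485,-.345,.25],[.05,-1,0.02],[1,.05,0])
```

```text
turn [ 0.559 -0.441  0.12 ] shift [-0.0947 -0.2479  0.2078] t 14.2 ee [ 0.5549 -0.0123  0.2507] j [-0.36  0.17 -0.31  2.1   1.24  1.36 -0.66]
```

>>> step_arm(
  deltas=[
    [[0.03,-0.02,0.01,-0.005,-0.012,0.01,40],[0.09,-0.07,0.02,-0.015,-0.04,0.033,40],[0.17,-0.13,0.04,-0.028,-0.074,0.062,40],[0.25,-0.2,0.05,-0.043,-0.112,0.094,40],[0.34,-0.26,0.07,-0.057,-0.149,0.125,40],[0.42,-0.33,0.09,-0.071,-0.186,0.156,40],[0.49,-0.38,0.1,-0.083,-0.216,0.181,40],[0.53,-0.42,0.11,-0.091,-0.238,0.199,40],[0.56,-0.44,0.12,-0.095,-0.248,0.208,40],[0.56,-0.44,0.12,-0.095,-0.248,0.208,40],[0.56,-0.44,0.12,-0.095,-0.248,0.208,40]],
  ],
)

```text
time: 15.58
ee_pos: [0.486, -0.3411, 0.2507]
eef_rot: [0.482, 0.508, -0.492, 0.518]
ft_force: [0.3, -0.1, -5.0]
width: 0.0616
grip_force: 59.9
```

Run:
```python
from h import *
delta([.485,-.35,.21],[.05,-1,0.1],[1,.05,0])
c=snap("top","top6"); s=snap("side","side6"); 
cv2.imwrite("pics/s6.png",np.hstack([crop(c,300,90,240,240,1.65),crop(s,220,110,240,240,1.65)]))
```

```text
turn [ 0.002 -0.08  -0.   ] shift [ 0.0411 -0.0014  0.0051] t 15.57 ee [ 0.486  -0.3411  0.2507] j [-0.11  0.47  0.04  2.11  1.55  1.58 -1.01]
```

View pics/s6.png

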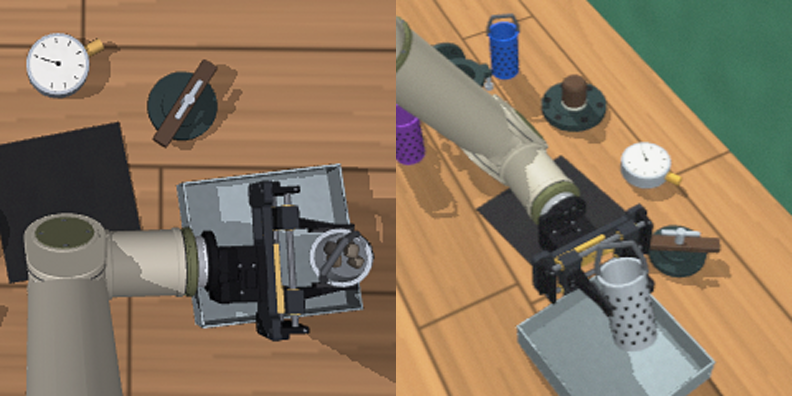

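The tool is level over the tray, with the basket mouth at crop (340,257) in the top view and all stones still inside. Next I pitch up slightly, then roll to pour.

>>> step_arm(
  deltas=[
    [[0,-0.07,0,0.01,0,-0.002,40],[0,-0.14,0,0.02,0,-0.003,40],[0,-0.14,0,0.02,0,-0.003,40]],
  ],
)

```text
time: 16.05
ee_pos: [0.4854, -0.3389, 0.2292]
eef_rot: [0.446, 0.471, -0.525, 0.551]
ft_force: [0.0, 0.8, -5.1]
width: 0.0618
grip_force: 59.9
```

>>> step_arm(
  deltas=[
    [[0,0,-0.15,0,0,0,40],[0,0,-0.3,0,0,0,40],[0,0,-0.45,0,0,0,40],[0,0,-0.6,0,0,0,40],[0,0,-0.75,0,0,0,40],[0,0,-0.9,0,0,0,40],[0,0,-1.05,0,0,0,40],[0,0,-1.2,0,0,0,40],[0,0,-1.35,0,0,0,40],[0,0,-1.5,0,0,0,40],[0,0,-1.65,0,0,0,40],[0,0,-1.8,0,0,0,40],[0,0,-1.95,0,0,0,40],[0,0,-2.1,0,0,0,40],[0,0,-2.25,0,0,0,40],[0,0,-2.4,0,0,0,40],[0,0,-2.55,0,0,0,40],[0,0,-2.7,0,0,0,40],[0,0,-2.7,0,0,0,40],[0,0,-2.7,0,0,0,40]],
  ],
)

```text
time: 18.55
ee_pos: [0.4853, -0.3395, 0.2312]
eef_rot: [0.359, -0.54, 0.654, 0.39]
ft_force: [0.1, 0.6, -3.0]
width: 0.0616
grip_force: 59.9
```

Run:
```python
from h import *
delta([.485,-.345,.21],[.05,-1,0.1],[1,.05,0])
c=snap("top","top7"); s=snap("side","side7"); 
cv2.imwrite("pics/s7.png",np.hstack([crop(c,390,160,160,160,2.5),crop(s,280,210,160,160,2.5)]))
```

```text
turn [-0.081  0.018  2.695] shift [-0.0193  0.0098 -0.001 ] t 18.55 ee [ 0.4853 -0.3395  0.2312] j [-0.2   0.63  0.15  2.09  1.57  1.65  1.55]
```

View pics/s7.png

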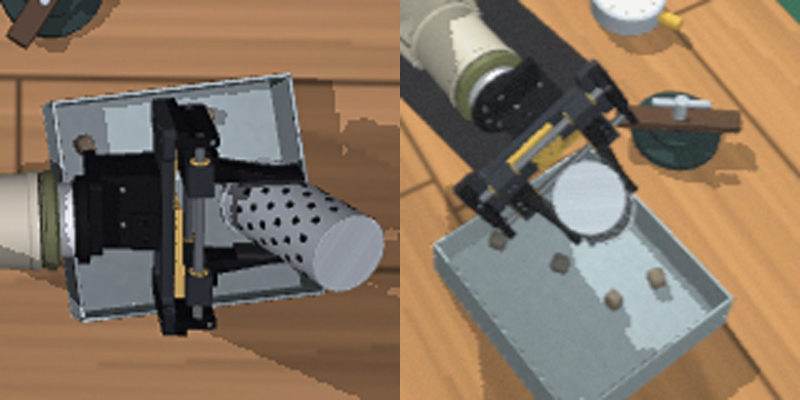

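The basket is inverted with its mouth over the tray. The side view shows four stones in the tray, at crop (498,240), (560,262), (613,298) and (657,277). The top view shows one at (85,143) and part of another at (217,115). I've used all ten pictures, so from here I detect stones numerically, after a further roll and shake.

>>> step_arm(
  deltas=[
    [[0,0,-0.18,0,0,0,40],[0,0,-0.36,0,0,0,40],[0,0,-0.2,0,0,0,40],[0,0,-0.36,0,0,0,40],[0,0,-0.36,0,0,0,40],[0,0,-0.36,0,0,0,40]],
  ],
)

```text
time: 19.4
ee_pos: [0.4851, -0.3397, 0.2306]
eef_rot: [0.45, -0.466, 0.573, 0.501]
ft_force: [0.2, 1.7, -2.9]
width: 0.0621
grip_force: 59.9
```

```bash
cat > st.py <<'E'
from h import *
C=np.array([.497,-.327]); a=np.deg2rad(-8)  # tray y axis points (sin8.. ) 
ax=np.array([np.cos(a+0),np.sin(a)*-1]); ay=np.array([-.139,.99]); ax=np.array([.99,.139])
def stones(tag):
    import sys
    for n in("top","side"):
        c=snap(n,tag+n); h=cv2.cvtColor(c["img"],cv2.COLOR_RGB2HSV)
        poly=np.array([proj(c,[*(C+sx*.104*ax+sy*.114*ay),.004]) for sx,sy in((1,1),(1,-1),(-1,-1),(-1,1))],np.int32)
        m0=np.zeros(h.shape[:2],np.uint8); cv2.fillPoly(m0,[poly],1)
        m=((h[...,0]<30)&(h[...,1]>45)&(m0>0)).astype(np.uint8)
        k,l,st,ce=cv2.connectedComponentsWithStats(m)
        for i in range(1,k):
            if st[i,4]>=6:
                p=plane(c,*ce[i],.014)[:2]; print(n,ce[i].round(),"area",st[i,4],"world",p.round(3),"tray",np.round([(p-C)@ax,(p-C)@ay],3),"hsv",h[l==i].mean(0).round())
E
python3 - <<'E'
from st import *
stones("a")
E
```

```text
top [423. 218.] area 46 world [ 0.548 -0.233] tray [0.063 0.086] hsv [15. 59. 86.]
top [462. 249.] area 260 world [ 0.468 -0.332] tray [-0.029 -0.001] hsv [ 20. 108. 160.]
side [383. 321.] area 25 world [ 0.58  -0.358] tray [ 0.077 -0.042] hsv [ 19.  49. 131.]
side [365. 330.] area 22 world [ 0.524 -0.357] tray [ 0.022 -0.033] hsv [ 19.  48. 122.]
```

```bash
sed -i 's/h\[...,1\]>45/h[...,1]>30/' st.py
python3 - <<'E'
from st import *
stones("b")
from bench import readout
F=[]
c=load("bside");h=cv2.cvtColor(c["img"],cv2.COLOR_RGB2HSV)
for p in((319,306),(344,315),(365,329),(383,321),(330,300),(390,330)): print(p,h[p[1],p[0]])
E
```

```text
top [471. 204.] area 18 world [ 0.584 -0.356] tray [ 0.082 -0.041] hsv [14. 45. 78.]
top [423. 217.] area 48 world [ 0.548 -0.233] tray [0.063 0.086] hsv [15. 58. 86.]
top [462. 250.] area 273 world [ 0.467 -0.332] tray [-0.03 -0.  ] hsv [ 20. 105. 156.]
side [382. 321.] area 37 world [ 0.58  -0.358] tray [ 0.078 -0.042] hsv [ 19.  46. 130.]
side [365. 330.] area 32 world [ 0.524 -0.357] tray [ 0.022 -0.033] hsv [ 19.  47. 121.]
(319, 306) [ 13  23 101]
(344, 315) [19 21 97]
(365, 329) [ 21  47 140]
(383, 321) [ 19  51 145]
(330, 300) [ 94  28 148]
(390, 330) [ 95  29 196]
```

```bash
sed -i 's/h\[...,1\]>30/h[...,1]>12/' st.py
python3 - <<'E'
from st import *
stones("c")
E
```

```text
top [471. 204.] area 23 world [ 0.584 -0.357] tray [ 0.082 -0.042] hsv [13. 37. 78.]
top [423. 217.] area 49 world [ 0.548 -0.234] tray [0.063 0.085] hsv [15. 58. 86.]
top [462. 249.] area 286 world [ 0.468 -0.331] tray [-0.029 -0.   ] hsv [ 20. 101. 153.]
top [468. 231.] area 6 world [ 0.515 -0.349] tray [ 0.015 -0.024] hsv [20. 67. 85.]
side [319. 306.] area 32 world [ 0.448 -0.234] tray [-0.036  0.099] hsv [19. 21. 92.]
side [344. 315.] area 32 world [ 0.494 -0.292] tray [0.002 0.035] hsv [19. 22. 93.]
side [382. 321.] area 42 world [ 0.579 -0.357] tray [ 0.077 -0.041] hsv [ 19.  44. 129.]
side [365. 330.] area 38 world [ 0.523 -0.357] tray [ 0.022 -0.033] hsv [ 20.  43. 119.]
```

All five stones are in the tray: four from the side view, plus one at (0.548, -0.233) from the top view. Next I roll back and return to the mat.

>>> step_arm(
  deltas=[
    [[0,0,0.17,0,0,0,40],[0,0,0.34,0,0,0,40],[0,0,0.51,0,0,0,40],[0,0,0.68,0,0,0,40],[0,0,0.85,0,0,0,40],[0,0,1.02,0,0,0,40],[0,0,1.19,0,0,0,40],[0,0,1.36,0,0,0,40],[0,0,1.53,0,0,0,40],[0,0,1.7,0,0,0,40],[0,0,1.87,0,0,0,40],[0,0,2.04,0,0,0,40],[0,0,2.21,0,0,0,40],[0,0,2.38,0,0,0,40],[0,0,2.55,0,0,0,40],[0,0,2.72,0,0,0,40],[0,0,2.89,0,0,0,40],[0,0,3.06,0,0,0,40],[0,0,3.06,0,0,0,40]],
  ],
)

```text
time: 22.08
ee_pos: [0.485, -0.3397, 0.2306]
eef_rot: [0.447, 0.47, -0.525, 0.551]
ft_force: [-0.5, 0.3, -3.7]
width: 0.0623
grip_force: 59.9
```

Run:
```python
from h import *
delta([.556,-.018,.25],d0,y0)
from st import stones
stones("d")
```

```text
turn [-0.566  0.579 -0.077] shift [-0.0716  0.0853 -0.3127] t 22.07 ee [ 0.485  -0.3397  0.2306] j [-0.13  0.62  0.07  2.09  1.6   1.69 -1.14]
top [472. 206.] area 25 world [ 0.58  -0.358] tray [ 0.078 -0.043] hsv [12. 37. 80.]
top [423. 217.] area 49 world [ 0.548 -0.234] tray [0.063 0.085] hsv [14. 57. 86.]
top [467. 215.] area 10 world [ 0.556 -0.345] tray [ 0.056 -0.026] hsv [ 20.  80. 143.]
top [462. 250.] area 284 world [ 0.466 -0.332] tray [-0.032 -0.001] hsv [ 19.  97. 158.]
top [446. 237.] area 23 world [ 0.499 -0.291] tray [0.007 0.036] hsv [ 9. 20. 68.]
side [319. 306.] area 28 world [ 0.447 -0.235] tray [-0.036  0.098] hsv [18. 22. 92.]
side [344. 315.] area 31 world [ 0.495 -0.293] tray [0.003 0.034] hsv [18. 21. 93.]
side [382. 321.] area 41 world [ 0.58  -0.357] tray [ 0.078 -0.041] hsv [ 19.  44. 130.]
side [365. 330.] area 33 world [ 0.523 -0.358] tray [ 0.021 -0.034] hsv [ 19.  43. 116.]
```

>>> step_arm(
  deltas=[
    [[-0.03,0.03,0,-0.01,0.004,-0.015,40],[-0.09,0.09,-0.01,-0.02,0.013,-0.047,40],[-0.17,0.17,-0.02,-0.03,0.026,-0.094,40],[-0.25,0.26,-0.03,-0.04,0.038,-0.14,40],[-0.34,0.35,-0.05,-0.05,0.051,-0.187,40],[-0.42,0.43,-0.06,-0.06,0.064,-0.234,40],[-0.49,0.5,-0.07,-0.065,0.074,-0.271,40],[-0.54,0.55,-0.07,-0.07,0.082,-0.3,40],[-0.566,0.579,-0.077,-0.072,0.085,-0.313,40],[-0.566,0.579,-0.077,-0.072,0.085,-0.313,40],[-0.566,0.579,-0.077,-0.072,0.085,-0.313,40]],
  ],
)

```text
time: 23.55
ee_pos: [0.5537, -0.017, 0.2511]
eef_rot: [0.389, 0.748, -0.249, 0.477]
ft_force: [-0.6, 0.5, -3.6]
width: 0.0619
grip_force: 59.9
```

Run:
```python
from h import *
delta([.556,-.018,.10],d0,y0)
s=snap("side","side8"); c=snap("top","top8")
# basket silhouette in side view: bright low-sat pixels near predicted position
p=np.array(proj(s,[.558,-.018,.25])); print("grip px",p)
h=cv2.cvtColor(s["img"],cv2.COLOR_RGB2HSV); m=((h[...,1]<60)&(h[...,2]>95)).astype(np.uint8)
x0,y0_=int(p[0])-45,int(p[1])-50; sub=cv2.morphologyEx(m[y0_:y0_+120,x0:x0+90],cv2.MORPH_CLOSE,np.ones((5,5)))
k,l,st,ce=cv2.connectedComponentsWithStats(sub); i=1+np.argmax(st[1:,4]); print(st[i]+[x0,y0_,0,0,0])
for r in range(st[i,1],st[i,1]+st[i,3],5):
    q=np.flatnonzero(l[r]==i); print(r+y0_,q.min()+x0,q.max()+x0)
for b in(-.079,.036): print(b,np.round(proj(s,[.558,-.018,.25+b]),1))
```

```text
turn [-0.003  0.001  0.   ] shift [0.1362 0.0015 0.0625] t 23.55 ee [ 0.5537 -0.017   0.2511] j [-0.35  0.16 -0.3   2.1   1.24  1.36 -0.66]
grip px [316.98674568 185.90883561]
[306 163  30  53 960]
163 326 326
168 313 323
173 311 335
178 307 331
183 307 330
188 307 329
193 313 329
198 316 328
203 308 328
208 308 328
213 311 325
-0.079 [316.7 204.8]
0.036 [317.1 176.7]
```

>>> step_arm(
  deltas=[
    [[0,0,0,0.02,0,0.009,40],[0,0,0,0.05,0,0.023,40],[0,0,0,0.08,0,0.037,40],[0,0,0,0.11,0,0.051,40],[0,0,0,0.13,0.001,0.06,40],[0,0,0,0.139,0.001,0.064,40],[0,0,0,0.144,0.001,0.0665,40],[0,0,0,0.147,0.001,0.068,40],[0,0,0,0.147,0.001,0.068,40]],
  ],
)

```text
time: 24.78
ee_pos: [0.5551, -0.0146, 0.0902]
eef_rot: [0.389, 0.748, -0.248, 0.478]
ft_force: [-0.1, 0.4, -4.2]
width: 0.062
grip_force: 59.9
```

Run:
```python
from h import *
delta([.556,-.018,.083],d0,y0)
```

```text
turn [ 0.     0.    -0.001] shift [ 0.0051 -0.0012  0.003 ] t 24.77 ee [ 0.5551 -0.0146  0.0902] j [-0.39  0.49 -0.27  2.14  1.4   1.32 -1.04]
```

>>> step_arm(
  deltas=[
    [[0,0,0,0.0015,0,0.0007,40],[0,0,0,0.003,0,0.0014,40],[0,0,0,0.004,0,0.0018,40],[0,0,0,0.004,0,0.0018,40],[0,0,0,0.004,0,0.0018,40]],
  ],
)

```text
time: 25.4
ee_pos: [0.5548, -0.0145, 0.0854]
eef_rot: [0.389, 0.748, -0.248, 0.478]
ft_force: [-0.2, -0.6, -3.1]
width: 0.0619
grip_force: 59.9
```

>>> step_arm(
  deltas=[
    [[0,0,0,0.001,0,0.0005,40],[0,0,0,0.002,0,0.001,40],[0,0,0,0.002,0,0.001,40]],
  ],
)

```text
time: 25.78
ee_pos: [0.5553, -0.0148, 0.0851]
eef_rot: [0.389, 0.747, -0.248, 0.479]
ft_force: [-6.6, 2.8, 11.7]
width: 0.0618
grip_force: 59.9
```

>>> step_arm(
  deltas=[
    [[0,0,0,-0.001,0,-0.0005,40],[0,0,0,-0.001,0,-0.0005,76],[0,0,0,-0.001,0,-0.0005,82],[0,0,0,-0.001,0,-0.0005,90],[0,0,0,-0.001,0,-0.0005,100],[0,0,0,-0.001,0,-0.0005,100],[0,0,0,-0.001,0,-0.0005,100],[0,0,0,-0.001,0,-0.0005,100]],
  ],
)

```text
time: 26.78
ee_pos: [0.5549, -0.0145, 0.0843]
eef_rot: [0.389, 0.748, -0.248, 0.478]
ft_force: [0.1, -0.2, -0.4]
width: 0.087
grip_force: 0.0
```

>>> step_arm(
  deltas=[
    [[0,0,0,0,0,-0.02,100],[0,0,0,0,0,-0.05,100],[0,0,0,-0.005,0,-0.075,100],[0,0,0,-0.05,0,-0.11,100],[0,0,0,-0.09,0,-0.14,100],[0,0,0,-0.11,0,-0.17,100],[0,0,0,-0.11,0,-0.17,100],[0,0,0,-0.11,0,-0.17,100]],
  ],
)

```text
time: 27.78
ee_pos: [0.4923, 0.0739, 0.2553]
eef_rot: [0.388, 0.748, -0.248, 0.477]
ft_force: [-0.5, -0.4, -0.8]
width: 0.0871
grip_force: 0.0
```

Run:
```python
from h import *
from st import stones
stones("e")
t,s=load("etop"),load("eside")
x=[]
for n,c in(("top",t),("side",s)):
    p=np.array(proj(c,[.558,-.02,.119])).astype(int); g=cv2.cvtColor(c["img"],cv2.COLOR_RGB2GRAY)
    x0,y0=p-25; sub=(g[y0:y0+80,x0:x0+50]>95).astype(np.uint8)
    k,l,st,ce=cv2.connectedComponentsWithStats(cv2.morphologyEx(sub,cv2.MORPH_CLOSE,np.ones((5,5)))); i=1+np.argmax(st[1:,4]); print(n,p,st[i]+[x0,y0,0,0,0],ce[i]+[x0,y0])
    if n=="top":
        print(plane(c,*(ce[i]+[x0,y0]),.119))
    else:
        for r in range(st[i,1],st[i,1]+st[i,3],5):
            q=np.flatnonzero(l[r]==i); print(r+y0,q.min()+x0,q.max()+x0)
    print([np.round(proj(c,[.558,-.018,z]),1).tolist() for z in(.119,.004)])
```

```text
top [471. 206.] area 52 world [ 0.58  -0.356] tray [ 0.078 -0.04 ] hsv [ 15.  42. 106.]
top [423. 217.] area 49 world [ 0.548 -0.234] tray [0.063 0.085] hsv [15. 58. 86.]
top [472. 228.] area 44 world [ 0.523 -0.356] tray [ 0.022 -0.033] hsv [ 15.  41. 104.]
top [446. 239.] area 47 world [ 0.495 -0.291] tray [0.003 0.036] hsv [10. 21. 95.]
top [424. 257.] area 38 world [ 0.447 -0.234] tray [-0.037  0.099] hsv [ 9. 22. 67.]
side [349. 291.] area 43 world [ 0.548 -0.234] tray [0.063 0.085] hsv [ 18.  52. 118.]
side [319. 306.] area 29 world [ 0.448 -0.233] tray [-0.036  0.099] hsv [19. 21. 96.]
side [344. 315.] area 34 world [ 0.495 -0.292] tray [0.003 0.035] hsv [ 20.  21. 116.]
side [382. 321.] area 41 world [ 0.58  -0.357] tray [ 0.078 -0.041] hsv [ 19.  44. 134.]
side [365. 330.] area 38 world [ 0.523 -0.357] tray [ 0.022 -0.033] hsv [ 19.  44. 126.]
top [341 210] [329 196  29  28 660] [343.11666667 209.68484848]
[ 0.55884505 -0.02262574  0.119     ]
[[341.2, 210.0], [339.9, 212.3]]
side [316 216] [ 291  191   50   58 1950] [316.17897436 212.63589744]
191 291 340
196 291 340
201 291 340
206 291 340
211 291 340
216 291 340
221 291 340
226 308 327
231 308 327
236 308 327
241 309 326
246 310 325
[[316.6, 216.3], [316.2, 239.7]]
```

Both views agree on all five stones in the tray. The basket stands upright near the mat's centre, and the arm is clear.

```bash
python3 -c "
from bench import r
print(r.close_job())"
```

```text
the job is handed in; nothing more can be done
None
```

The job is handed in: all five stones are in the tray, seen in both camera views, the empty basket stands upright near the mat's centre with the arm clear at 28 s of the 66 s, and nothing touched the cover, blind flange or gauge as far as I could see; the judge returned no verdict.

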